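# Push a tin into its holder and snap the lever shut

## Robot

A 6-joint arm with a two-finger parallel gripper is mounted at the origin on a cart in front of the work surface, level with it; the furniture and walls round the work are solid. World frame = base frame: x ahead of the robot, y to its left, z up, the work surface at z = 0. Lengths are in m, angles in degrees, forces in N, time in s.
With the tool pointing down it reaches from about 0.4 to 0.825 m from the base axis. Payload 7 kg.
Tool frame: the origin (TCP) lies midway between the tips of the shut fingers; the grasp point (between the pads) lies 19 mm behind it; z points along the fingers, y is the direction in which the jaws open and shut (so a half turn about z gives the same grasp; the last joint's range is limited). The gripper opens to 88 mm and grips with 3 to 60 N. Pads are 19 mm wide; open, the fingers measure 130 mm over their backs; the gripper's body (78 mm by 193 mm) begins 47 mm behind the grasp point.
Start: joints at [84.803, 20.546, 0.682, 0, -70.136, -16.507], TCP at [0.25, 0.627, 0.227] pointing down, gripper open.
Joint ranges: [-176.03, 176.03], [-82.01, 121.73], [-58.28, 71.71], [-173.87, 95.51], [-174.79, -0.11], [-173.66, 173.66]. Speed limits (degrees/s): [136.94, 136.94, 172.46, 180, 180, 180].

## Interface

Orientations are given as [roll, pitch, yaw] about the fixed x, y, z axes, in that order (R = Rz(yaw) Ry(pitch) Rx(roll)).
In Python, from plant import get_state, capture, close_job gives the robot as it stands.
- The arm moves only by the tool apply_moves, never from a script. Its argument "commands" is a list of rows, each an object with "grip": the opening, from 0 (shut) to 1 (fully open); "dp": the shift along the tool's x, y, z in mm, a list of three; "yaw": the turn about the tool's z in rad. A call has 1 to 12 rows; each row is the pose to reach, as a shift and turn from the pose commanded when the call began, along the tool's axes at that moment; what a row does not reach only later rows make up. A row lasts 1/8 s, in which the tool goes at most 62.5 mm and 10.7 degrees, less where a joint would pass 70% of its speed; a pose out of reach is approached as far as the arm can. A call with a gripper value outside its range is refused whole. The fingers move at their own pace and stop on an object; "newtons" is the grip in N (left out, the last holds). Time passes only in rows, so rows that repeat a pose let the fingers close. It gives the time, the measured TCP pose, the force and the opening at its end, in the units of the state.
- get_state(): the state, without advancing time (a new reading comes with each control period).
- capture(name): name is "scene" or "top"; returns a dict with "color" (420x560x3 uint8, red, green, blue), "camera_matrix" (3x3 intrinsics, pixels), "xyz" and "rotation" of the camera in the world. Camera axes: x right, y up, looking along -z (the intrinsics and any distortion apply to the point x, -y, -z); pixel columns grow to the right and rows downward; lengths in m; the calibration is good to about 2 mm. A picture is of the moment at which its call begins. There is no depth.
- close_job(): hands the job in, once; it reports no verdict.
The state is a dict: "time_s": time; "joints": joint angles; "qd": joint speeds; "joint_torque": joint torques, N m; "tcp_pos": TCP position; "eef_rot": TCP orientation; "contact_force": force on the tool from outside, world axes, zero at the start; "moment": the same for the moment, N m; "gripper_width": finger opening in m.
Only numpy, scipy, OpenCV 4.12 (cv2) and the standard library are available. Lean on these libraries where they do the work, as an engineer would, in place of code of your own. Each camera call takes 0.05 s, during which the arm holds its last target.

## Task

Push the low food tin along the worktop into the white tin holder until it sits home against the back, then flip the holder's red-handled lever over past its centre so that it snaps shut across the mouth behind the tin. Use light pushes with the fingers only: do not grip, lift or tip anything, leave the timer, the spice jar and the jam jar where they stand, and let go of everything at the end.

Things in the scene. Friction and masses are not known exactly. Their poses are not given: they have to be found in the camera images.
- holder: White plastic tin holder, fixed to the worktop. Origin: on the worktop where the tin's axis stands when home. Its x axis points from mouth to back (the tin enters along +x), z up. Rails and V back are 22 mm high; inner rail faces at y = +-47 mm from x = -8 mm on; the lead-ins flare out from there to x = -36 mm, 67 mm off the middle; it reaches 80 mm to the back and sides.
- food_tin: Low round food tin with a printed paper side and a bare metal top, 86 mm across and 40 mm high, about 0.25 kg, loose and standing upright; origin at the centre of its underside. It starts on the worktop with its axis 100 to 140 mm in front of its home place. Wall cabinets hang beyond x = 0.61 m of the world frame, from 0.48 m above the worktop up: keep the wrist below or clear of them.
- lever (a joint): Bistable lever of the holder, on a vertical pin. 0 = open: the arm points away from the holder, along its -x. 1.571 rad = shut: the arm points along the holder's +y, across the mouth. It shuts clockwise seen from above. A spring drives it to the nearer end: below 0.785 rad it springs back open, beyond it snaps shut by itself. About 4 N at the handle moves it.
- lever_pivot (a point): The lever's vertical pivot pin, on the holder at x = -56, y = -74 mm of the holder's frame, 24 mm above the worktop.
- lever_handle (a point): On the axis of the lever's upright red handle, 95 mm from the pivot pin, 72 mm above the worktop. The handle is a round rod, 16 mm in diameter, red from 45 to 81 mm above the worktop. The flat steel arm below it, pivot to handle, is 25 to 36 mm above the worktop and 12 mm wide, with a rubber pad toward the tin.
- timer: Bystander: orange and cream kitchen timer, 58 mm across, 57 mm high, loose, near the tin on the holder's +y side; origin at the centre of its underside.
- spice_jar: Bystander: small spice jar with orange-red lid, 45 mm across, 106 mm high, loose, beside the holder on its +y side; origin at the centre of its underside.
- jam_jar: Bystander: glass jam jar with black lid, 70 mm across, 101 mm high, loose, behind the holder; origin at the centre of its underside.
Things that resemble listed ones, but are neither listed nor needed, are in the scene too. Leave any yellow look-alike of the food_tin alone.

How it is judged (in metres and radians):
On the way, in this order (a step that is already met when the one before it is completed fails the run):
1. the tin has been pushed home: its axis within 12 mm of its place in the holder, standing on the worktop, the lever still open (horizontal distance between food_tin and holder below 0.012 m and angle between food_tin's own z axis and vertical below 0.1 rad and value of joint lever below 0.5 rad), for 0.2 s.
2. the lever has snapped shut behind the tin (value of joint lever above 1.45 rad), for 0.2 s.
At the end, for the whole second after the job is handed in: The tin stands upright on the worktop, at rest, its axis within 12 mm of its home place in the holder, and the lever is within about 0.12 rad of its shut stop (horizontal distance between food_tin and holder below 0.012 m and angle between food_tin's own z axis and vertical below 0.1 rad and height (world z) of food_tin below 0.008 m and linear speed of food_tin below 0.02 m/s and value of joint lever above 1.45 rad); the robot touches nothing.
It fails at once if the tin is lifted or tipped (height (world z) of food_tin above 0.012 m or angle between food_tin's own z axis and vertical above 0.3 rad).
It fails at once if the tin is rammed or squeezed with more than 40 N (contact force between the fingers and food_tin above 40 N).
It fails at once if the lever is gripped or forced with more than 35 N (contact force between the fingers and lever above 35 N).
It fails at once if the timer, the spice jar or the jam jar is moved by more than 25 mm or tipped (distance of any of timer, spice_jar, jam_jar from where it was at the start of the episode above 0.025 m or angle between any of timer, spice_jar, jam_jar's own z axis and vertical above 0.4 rad).
It also fails if it takes over 51 s, if anything falls off the work surface, if the arm or the gripper's body presses on something with over 40 N, if the wrist force passes 120 N, or if a joint passes its speed limit or range.

## Working session

There is one attempt and no reset: what is moved stays moved. The work goes in short steps, Python scripts to look and compute and a tool call to move; the robot and the scene stay as the last step left them, time stands still between calls to the robot, and variables do not carry over. Pictures are saved under pics/ and viewed, and the job is handed in when it is done.

Besides the shell and the picture viewer there is one more tool, called after "Call:" in YAML: its name, and indented under it one key for each argument. apply_moves: Moves the arm, as the interface text tells. Its arguments: {"type":"object","properties":{"commands":{"type":"array","items":{"type":"object","properties":{"grip":{"type":"number"},"dp":{"type":"array","items":{"type":"number"}},"yaw":{"type":"number"}}}},"newtons":{"type":"number"}},"required":["commands"]}

```bash
mkdir -p pics
cat > h.py <<'E'
import numpy as np, cv2
from plant import get_state, capture
def load(n,tag):
    c=capture(n); np.savez(f'{tag}.npz',**{k:np.asarray(c[k]) for k in ('color','camera_matrix','xyz','rotation')})
    cv2.imwrite(f'pics/{tag}.png',c['color'][:,:,::-1]); return c
def R_(c):
    r=np.asarray(c['rotation'],float)
    if r.shape==(3,3): return r
    from scipy.spatial.transform import Rotation
    return Rotation.from_euler('xyz',r,degrees=True).as_matrix()
def ray(c,u,v,z):
    d=np.linalg.inv(c['camera_matrix'])@[u,v,1.]; d=R_(c)@[d[0],-d[1],-d[2]]
    o=np.asarray(c['xyz']); return o+d*(z-o[2])/d[2]
def proj(c,p):
    q=R_(c).T@(np.asarray(p)-c['xyz']); k=c['camera_matrix']@[q[0],-q[1],-q[2]]; return k[:2]/k[2]
E
python3 - <<'E'
from h import *
for n in('scene','top'):
    c=load(n,n+'0'); print(n,c.keys(),c['camera_matrix'],c['xyz'],c['rotation'])
print(get_state())
E
```

```text
scene dict_keys(['color', 'camera_matrix', 'xyz', 'rotation']) [[526.32586831   0.         279.37205765]
 [  0.         526.32586831 212.94589613]
 [  0.           0.           1.        ]] [ 0.01380901 -0.85509033  0.81688874] [ 53.64077974  -1.1646169  -28.44405518]
top dict_keys(['color', 'camera_matrix', 'xyz', 'rotation']) [[487.32874965   0.         280.31411688]
 [  0.         487.32874965 215.77114785]
 [  0.           0.           1.        ]] [0.29503489 0.01449192 1.24028989] [ 11.9740354    0.28810618 -90.85314269]
{'time_s': 0.1, 'joints': array([ 8.48017679e+01,  2.05855977e+01,  6.40654419e-01, -1.63373232e-02,
       -7.01370557e+01, -1.65045728e+01]), 'qd': array([ 0.02934579, -0.0242837 ,  0.17364229, -0.02361392, -0.0560305 ,
       -0.07540352]), 'joint_torque': array([-1.31422610e-03, -5.84162700e+01,  2.93751615e+01,  7.01537937e+00,
        1.01529653e-02, -5.36487744e-05]), 'tcp_pos': array([0.24950788, 0.6267321 , 0.22575275]), 'eef_rot': array([ 1.79917016e+02, -8.57078839e-03, -2.17083607e+01]), 'contact_force': array([-0.38636311, -0.63237867,  1.28304293]), 'moment': array([-0.00052168, -0.04695299, -0.00102293]), 'gripper_width': 0.0871922005861726}
```

View pics/scene0.png

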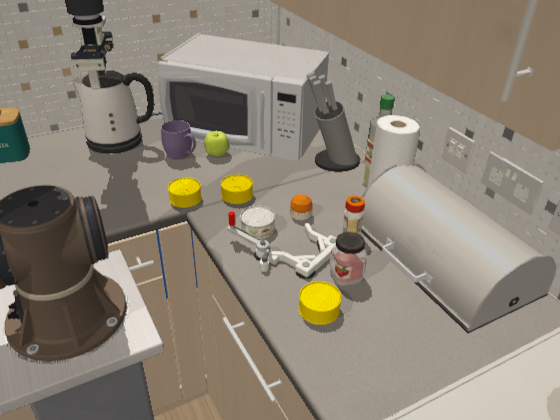

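View pics/top0.png

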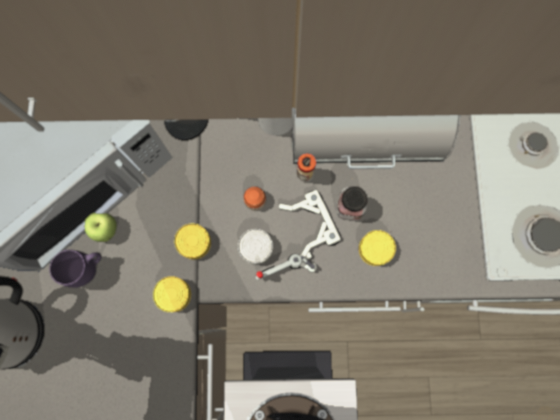

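Run:
```python
from h import *
a=cv2.imread('pics/top0.png')[140:300,220:420]; cv2.imwrite('pics/top0z.png',cv2.resize(a,None,fx=4,fy=3.75 if 0 else 3.7,interpolation=cv2.INTER_CUBIC) if 0 else cv2.resize(a,(750,600),interpolation=cv2.INTER_CUBIC))
b=cv2.imread('pics/scene0.png')[180:300,210:370]; cv2.imwrite('pics/scene0z.png',cv2.resize(b,(800,600),interpolation=cv2.INTER_CUBIC))
```

```text
(no output)
```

View pics/top0z.png

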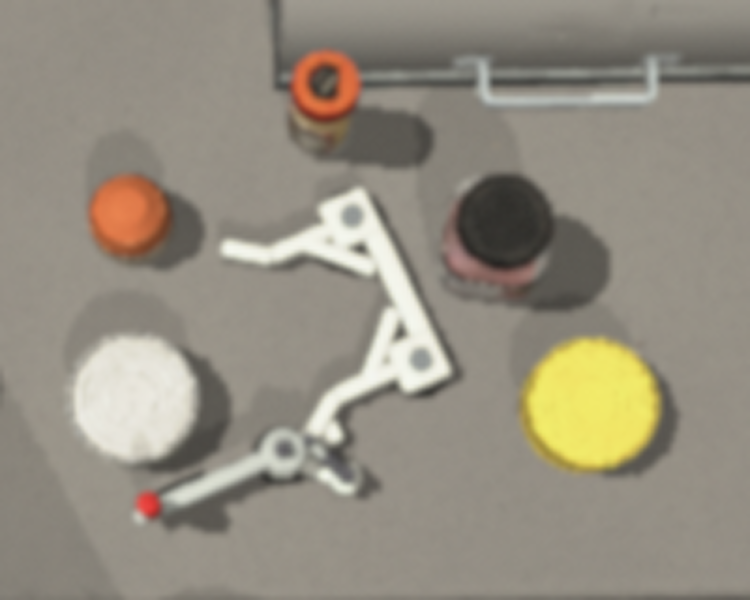

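View pics/scene0z.png

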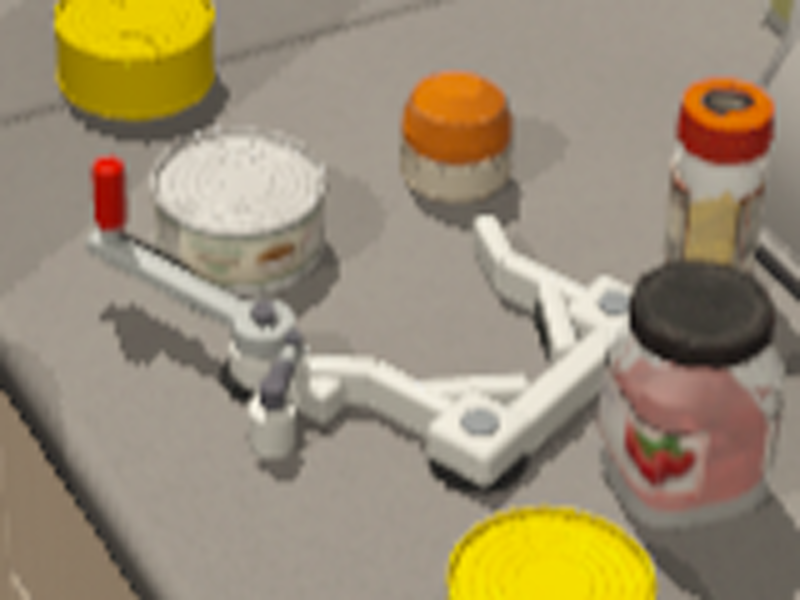

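Run:
```python
from h import *
t=dict(np.load('top0.npz')); s=dict(np.load('scene0.npz'))
def T(u,v,z): return ray(t,220+(u+.5)/3.75-.5,140+(v+.5)/3.75-.5,z)
def S(u,v,z): return ray(s,210+(u+.5)/5-.5,180+(v+.5)/5-.5,z)
def tri(a,b):
    (u,v),(p,q)=a,b
    o1=T(u,v,0);o2=T(u,v,.1);e1=S(p,q,0);e2=S(p,q,.1)
    d1=o2-o1;d2=e2-e1
    k=np.linalg.lstsq(np.c_[d1,-d2],e1-o1,rcond=None)[0]
    A=o1+d1*k[0];B=e1+d2*k[1]; return (A+B)/2*1000,np.linalg.norm(A-B)*1000
np.set_printoptions(precision=1,suppress=True)
print('pivot',tri((284,449),(265,313)),T(284,449,.04)*1e3)
print('handle',tri((149,504),(108,163)),T(149,504,.081)*1e3,S(108,163,.081)*1e3)
print('bolt+',tri((352,216),(615,300)),T(352,216,.022)*1e3)
print('bolt-',tri((421,359),(479,421)),T(421,359,.022)*1e3,S(479,421,.022)*1e3)
print('tin',tri((136,399),(240,184)),T(136,399,.04)*1e3,S(240,184,.04)*1e3)
print('tinedges',np.linalg.norm(T(73,399,.04)-T(198,399,.04)))
print('timer',T(130,215,.05)*1e3,'spice',T(326,84,.106)*1e3,'jam',T(505,220,.1)*1e3)
# holder frame
P=T(284,449,.04)[:2]; b=(T(352,216,.022)-T(421,359,.022))[:2]; b/=np.linalg.norm(b)
h=(P-T(149,504,.081)[:2]); print('len',np.linalg.norm(h)); h/=np.linalg.norm(h)
ab=np.degrees(np.arctan2(-b[0],b[1]))
print('yaw from bolts',np.degrees(np.arctan2(b[1],b[0]))-90,'from lever',np.degrees(np.arctan2(h[1],h[0])))
for yaw in (np.degrees(np.arctan2(h[1],h[0])),np.degrees(np.arctan2(b[1],b[0]))-90):
    a=np.radians(yaw);R=np.array([[np.cos(a),-np.sin(a)],[np.sin(a),np.cos(a)]])
    O=P-R@[-.056,-.074]; print(yaw,'O',O*1e3)
    for n,p in dict(bp=T(352,216,.022),bm=T(421,359,.022),tin=T(136,399,.04),timer=T(130,215,.05),spice=T(326,84,.106),jam=T(505,220,.1),hnd=T(149,504,.081),leadp=T(230,246,.022),leadm=T(325,430,.022)).items(): print(n,R.T@(p[:2]-O)*1e3)
```

```text
pivot (array([439.6, -19.1,  41.8]), np.float64(1.7525296016697673)) [439.  -18.8  40. ]
handle (array([401.1,  68. ,  83.4]), np.float64(1.8152059900492445)) [400.5  68.4  81. ] [403.3  70.8  81. ]
bolt+ (array([600.6, -69.5,  26.4]), np.float64(1.7628593696207993)) [600.9 -69.4  22. ]
bolt- (array([ 500.4, -112.9,   25.3]), np.float64(0.5430025467689628)) [ 500.7 -113.1   22. ] [ 502.7 -109.9   22. ]
tin (array([474.9,  78.2,  39.3]), np.float64(2.330861653454744)) [473.7  78.6  40. ] [475.7  77.1  40. ]
tinedges 0.08287957205174266
timer [597.   81.5  50. ] spice [668.4 -49.3 106. ] jam [ 577.1 -162.2  100. ]
len 0.09536916237987164
yaw from bolts -66.45091257487587 from lever -66.19707914797972
-66.19707914797972 O [529.3 -40.2]
bp [55.7 53.7]
bm [ 55.2 -55.6]
tin [-131.1   -2.9]
timer [-84. 111.]
spice [ 64.5 123.6]
jam [130.9  -5.5]
hnd [-151.4  -74. ]
leadp [-29.3  69.6]
leadm [-24.3 -72.1]
-66.45091257487587 O [529.2 -40.6]
bp [55.1 54.2]
bm [ 55.1 -55.1]
tin [-131.4   -3.2]
timer [-84.8 110.9]
spice [ 63.6 124.1]
jam [130.6  -4.7]
hnd [-151.4  -74.4]
leadp [-29.9  69.7]
leadm [-24.3 -72. ]
```

Run:
```python
from h import *
t=dict(np.load('top0.npz')); s=dict(np.load('scene0.npz'))
for p in ([.25,.627,.227],[.25,.627,.35],[.448,.137,.15]): print(proj(t,p),proj(s,p))
print(ray(t,10,310,.2),ray(t,100,270,.1),ray(t,160,170,.25),ray(t,100,227,.06))
a=np.radians(-66.4);R=np.array([[np.cos(a),-np.sin(a)],[np.sin(a),np.cos(a)]]);O=np.array([529.2,-40.4])
ty=np.radians(-21.7);E=np.array([[np.cos(ty),np.sin(ty)],[np.sin(ty),-np.cos(ty)]]) # cols tool x,y
tg=O+R@[-197,-3]; print(tg,E.T@(tg-[250,627]))
```

```text
[-20.44343536 346.56740657] [98.41008716 80.81190655]
[-62.74082514 350.39488387] [89.99128201 37.03731924]
[227.39520107 250.59204871] [235.91860898 169.48925144]
[0.32233481 0.58758229 0.2       ] [0.41390082 0.44065158 0.1       ] [0.60847453 0.2701751  0.25      ] [0.52418848 0.46217403 0.06      ]
[447.5821524  138.92241063] [364.04511932 380.43342558]
```

Run:
```python
from h import *
s=dict(np.load('scene0.npz'));t=dict(np.load('top0.npz'))
b=ray(s,113,138,.01);print(b, [ (z,proj(s,[b[0],b[1],z])) for z in (.1,.15,.2,.25)], proj(t,[b[0],b[1],.1]))
```

```text
[0.27101742 0.69078475 0.01      ] [(0.1, array([108.09178211, 111.86118995])), (0.15, array([105.22200364,  96.57812874])), (0.2, array([102.24268139,  80.71169002])), (0.25, array([99.14742116, 64.22782127]))] [-13.43634977 334.39877439]
```

Call:
apply_moves:
  commands:
    - {"dp": [0, 0, -30], "grip": 1}
    - {"dp": [0, 0, -60], "grip": 1}
    - {"dp": [45, 47, -60], "grip": 1}
    - {"dp": [85, 89, -60], "grip": 1}
    - {"dp": [125, 131, -60], "yaw": 0.1, "grip": 1}
    - {"dp": [165, 172, -60], "yaw": 0.25, "grip": 0.45}
    - {"dp": [205, 214, -50], "yaw": 0.4, "grip": 0.45}
    - {"dp": [245, 256, -40], "yaw": 0.55, "grip": 0.45}
    - {"dp": [285, 298, -20], "yaw": 0.7, "grip": 0.45}
    - {"dp": [325, 340, 0], "yaw": 0.78, "grip": 0.45}
    - {"dp": [364, 380, 20], "yaw": 0.78, "grip": 0.45}
    - {"dp": [364, 380, 40], "yaw": 0.78, "grip": 0.45}

```text
$.commands[0]: bad value
```

Call:
apply_moves:
  commands:
    - {"dp": [0, 0, 0], "yaw": 0, "grip": 0.45}
    - {"dp": [0, 0, 0], "yaw": 0, "grip": 0.45}
    - {"dp": [0, 0, 0], "yaw": 0, "grip": 0.45}

```text
time_s: 0.48
tcp_pos: [0.2496, 0.6271, 0.2265]
eef_rot: [180.0, -0.0, -21.7]
contact_force: [-0.4, 0.3, 0.8]
gripper_width: 0.0633
```

Call:
apply_moves:
  commands:
    - {"dp": [0, 0, -30], "yaw": 0, "grip": 0.45}
    - {"dp": [0, 0, -60], "yaw": 0, "grip": 0.45}
    - {"dp": [45, 47, -60], "yaw": 0, "grip": 0.45}
    - {"dp": [85, 89, -60], "yaw": 0, "grip": 0.45}
    - {"dp": [125, 131, -60], "yaw": 0.1, "grip": 0.45}
    - {"dp": [165, 172, -60], "yaw": 0.25, "grip": 0.45}
    - {"dp": [205, 214, -50], "yaw": 0.4, "grip": 0.45}
    - {"dp": [245, 256, -40], "yaw": 0.55, "grip": 0.45}
    - {"dp": [285, 298, -20], "yaw": 0.7, "grip": 0.45}
    - {"dp": [325, 340, 0], "yaw": 0.78, "grip": 0.45}
    - {"dp": [364, 380, 20], "yaw": 0.78, "grip": 0.45}
    - {"dp": [364, 380, 40], "yaw": 0.78, "grip": 0.45}

```text
time_s: 1.98
tcp_pos: [0.448, 0.1362, 0.1862]
eef_rot: [-180.0, -0.0, -66.7]
contact_force: [0.3, 0.4, -0.4]
gripper_width: 0.0393
```

Call:
apply_moves:
  commands:
    - {"dp": [0, 0, 20], "yaw": 0, "grip": 0.45}
    - {"dp": [0, 0, 50], "yaw": 0, "grip": 0.45}
    - {"dp": [0, 0, 80], "yaw": 0, "grip": 0.45}
    - {"dp": [0, 0, 80], "yaw": 0, "grip": 0.45}

```text
time_s: 2.48
tcp_pos: [0.4461, 0.1385, 0.1051]
eef_rot: [179.8, -0.1, -66.4]
contact_force: [-0.7, 0.3, 0.3]
gripper_width: 0.0391
```

Run:
```python
from h import *
st=get_state();print(st['tcp_pos'],st['eef_rot'])
load('top','top1');load('scene','scene1')
a=cv2.imread('pics/top1.png')[140:300,180:380]
b=cv2.imread('pics/scene1.png')[120:300,190:370]
cv2.imwrite('pics/c1.png',np.hstack([cv2.resize(a,(400,320)),cv2.resize(b,(400,400))[:320]]))
a=np.radians(-66.4);R=np.array([[np.cos(a),-np.sin(a)],[np.sin(a),np.cos(a)]]);O=np.array([529.2,-40.4])
print(R.T@(st['tcp_pos'][:2]*1e3-O))
```

```text
[0.44608745 0.13845086 0.10509356] [ 1.79771852e+02 -5.70290565e-02 -6.64145676e+01]
[-197.16629156   -4.55847414]
```

View pics/c1.png

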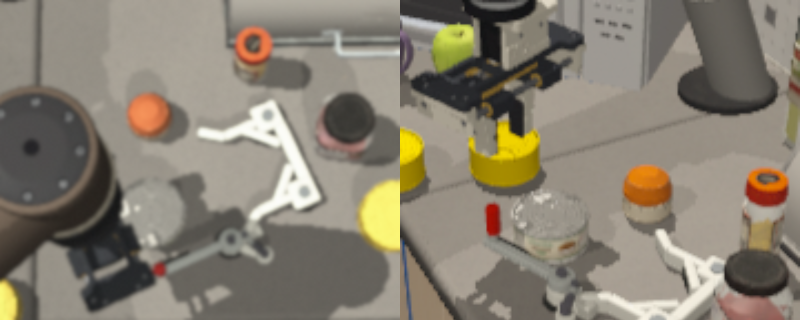

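Call:
apply_moves:
  commands:
    - {"dp": [0, -1, 20], "yaw": 0, "grip": 0.45}
    - {"dp": [0, -1.5, 45], "yaw": 0, "grip": 0.45}
    - {"dp": [0, -1.5, 65], "yaw": 0, "grip": 0.45}
    - {"dp": [0, -1.5, 79], "yaw": 0, "grip": 0.45}
    - {"dp": [0, -1.5, 79], "yaw": 0, "grip": 0.45}

```text
time_s: 3.2
tcp_pos: [0.4487, 0.1401, 0.0276]
eef_rot: [180.0, -0.0, -66.4]
contact_force: [0.0, -0.8, -0.3]
gripper_width: 0.0395
```

Call:
apply_moves:
  commands:
    - {"dp": [6, 0, 0], "yaw": 0, "grip": 0.45}
    - {"dp": [12, 0, 0], "yaw": 0, "grip": 0.45}
    - {"dp": [16, 0, 0], "yaw": 0, "grip": 0.45}
    - {"dp": [20, 0, 0], "yaw": 0, "grip": 0.45}
    - {"dp": [24, 0, 0], "yaw": 0, "grip": 0.45}
    - {"dp": [29, 0, 0], "yaw": 0, "grip": 0.45}
    - {"dp": [34, -0.5, 0], "yaw": 0, "grip": 0.45}
    - {"dp": [39, -0.5, 0], "yaw": 0, "grip": 0.45}
    - {"dp": [44, -1, 0], "yaw": 0, "grip": 0.45}
    - {"dp": [49, -1, 0], "yaw": 0, "grip": 0.45}
    - {"dp": [54, -1, 0], "yaw": 0, "grip": 0.45}
    - {"dp": [54, -1, 0], "yaw": 0, "grip": 0.45}

```text
time_s: 4.7
tcp_pos: [0.4713, 0.0904, 0.0274]
eef_rot: [180.0, -0.0, -66.4]
contact_force: [0.0, 1.2, 0.3]
gripper_width: 0.0396
```

```bash
cat > look.py <<'E'
from h import *
import sys
n=sys.argv[1]
st=get_state()
load('top','top'+n);load('scene','scene'+n)
a=cv2.imread(f'pics/top{n}.png')[170:290,230:380]
b=cv2.imread(f'pics/scene{n}.png')[180:300,210:370]
cv2.imwrite(f'pics/c{n}.png',np.vstack([cv2.resize(a,(400,320)),cv2.resize(b,(400,300))]) if 0 else np.hstack([cv2.resize(a,(400,320),interpolation=2),cv2.resize(b,(400,320),interpolation=2)]))
a=np.radians(-66.4);R=np.array([[np.cos(a),-np.sin(a)],[np.sin(a),np.cos(a)]]);O=np.array([529.2,-40.4])
print(R.T@(st['tcp_pos'][:2]*1e3-O),st['tcp_pos'][2],st['contact_force'],st['time_s'])
E
python3 look.py 2
```

```text
[-143.04412887   -0.66604013] 0.02744335199529727 [0.00889153 1.19368793 0.34223783] 4.7
```

View pics/c2.png

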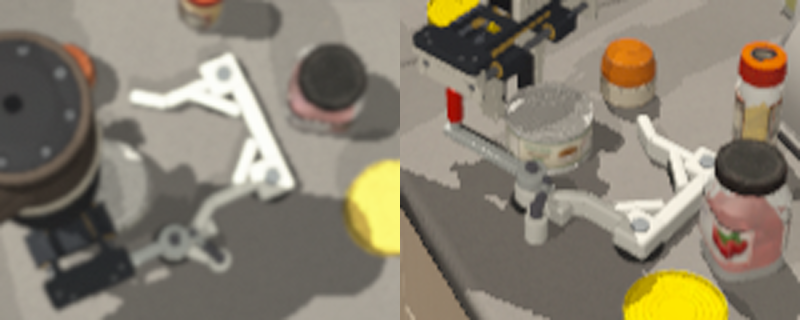

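Run:
```python
from h import *
s=dict(np.load('scene2.npz'))
p=ray(s,210+150/2.5,180+110/2.667,.04)*1e3
a=np.radians(-66.4);R=np.array([[np.cos(a),-np.sin(a)],[np.sin(a),np.cos(a)]]);O=np.array([529.2,-40.4])
print(p,R.T@(p[:2]-O))
```

```text
[493.81810853  45.83479464  40.        ] [-93.18745781   2.10136996]
```

Call:
apply_moves:
  commands:
    - {"dp": [5, 0, 0], "yaw": 0, "grip": 0.45}
    - {"dp": [10, 0, 0], "yaw": 0, "grip": 0.45}
    - {"dp": [15, 0, 0], "yaw": 0, "grip": 0.45}
    - {"dp": [20, 0, 0], "yaw": 0, "grip": 0.45}
    - {"dp": [25, 0, 0], "yaw": 0, "grip": 0.45}
    - {"dp": [30, 0, 0], "yaw": 0, "grip": 0.45}
    - {"dp": [35, 0, 0], "yaw": 0, "grip": 0.45}
    - {"dp": [40, 0, 0], "yaw": 0, "grip": 0.45}
    - {"dp": [44, 0, 0], "yaw": 0, "grip": 0.45}
    - {"dp": [48, 0, 0], "yaw": 0, "grip": 0.45}
    - {"dp": [52, 0, 0], "yaw": 0, "grip": 0.45}
    - {"dp": [52, 0, 0], "yaw": 0, "grip": 0.45}

```text
time_s: 6.3
tcp_pos: [0.4922, 0.043, 0.0276]
eef_rot: [-180.0, -0.0, -66.4]
contact_force: [-0.1, -0.2, 0.2]
gripper_width: 0.0395
```

```bash
python3 look.py 3
```

```text
[-91.2539115   -0.50535819] 0.02762224422670936 [-0.09973273 -0.18901709  0.24527408] 6.3
```

View pics/c3.png

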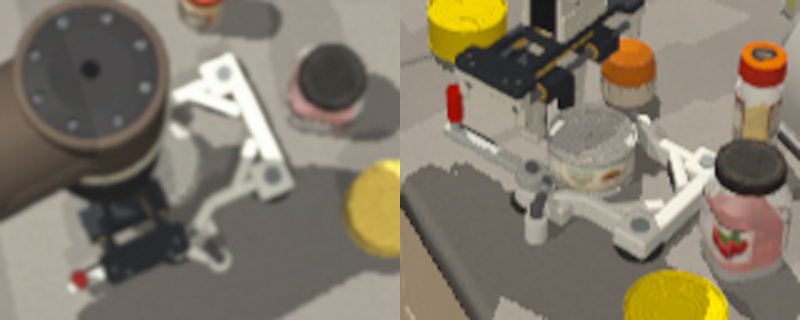

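Call:
apply_moves:
  commands:
    - {"dp": [4, 0, 0], "yaw": 0, "grip": 0.45}
    - {"dp": [8, 0, 0], "yaw": 0, "grip": 0.45}
    - {"dp": [12, 0, 0], "yaw": 0, "grip": 0.45}
    - {"dp": [16, 0, 0], "yaw": 0, "grip": 0.45}
    - {"dp": [20, 0, 0], "yaw": 0, "grip": 0.45}
    - {"dp": [24, 0, 0], "yaw": 0, "grip": 0.45}
    - {"dp": [27, 0, 0], "yaw": 0, "grip": 0.45}
    - {"dp": [30, 0, 0], "yaw": 0, "grip": 0.45}
    - {"dp": [33, 0, 0], "yaw": 0, "grip": 0.45}
    - {"dp": [36, 0, 0], "yaw": 0, "grip": 0.45}
    - {"dp": [38, 0, 0], "yaw": 0, "grip": 0.45}
    - {"dp": [38, 0, 0], "yaw": 0, "grip": 0.45}

```text
time_s: 7.9
tcp_pos: [0.5073, 0.0083, 0.0275]
eef_rot: [180.0, -0.0, -66.4]
contact_force: [-1.0, -0.2, -0.2]
gripper_width: 0.0392
```

```bash
python3 look.py 4
```

```text
[-53.35194264  -0.59545784] 0.027537730458747 [-0.95222984 -0.16223744 -0.16874821] 7.9
```

View pics/c4.png

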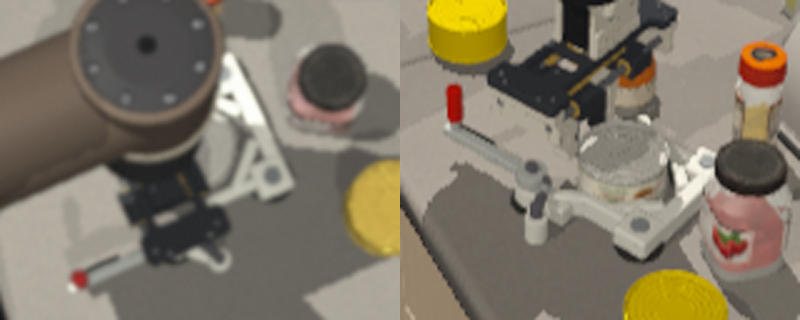

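Call:
apply_moves:
  commands:
    - {"dp": [1, 0, 0], "yaw": 0, "grip": 0.45}
    - {"dp": [2, 0, 0], "yaw": 0, "grip": 0.45}
    - {"dp": [3, 0, 0], "yaw": 0, "grip": 0.45}
    - {"dp": [4, 0, 0], "yaw": 0, "grip": 0.45}
    - {"dp": [4, 0, 0], "yaw": 0, "grip": 0.45}

```text
time_s: 8.62
tcp_pos: [0.5089, 0.0048, 0.0276]
eef_rot: [180.0, -0.0, -66.4]
contact_force: [-1.3, 1.4, 0.8]
gripper_width: 0.0394
```

Call:
apply_moves:
  commands:
    - {"dp": [0.5, 0, 0], "yaw": 0, "grip": 0.45}
    - {"dp": [1, 0, 0], "yaw": 0, "grip": 0.45}

```text
time_s: 8.88
tcp_pos: [0.5092, 0.0039, 0.0276]
eef_rot: [180.0, 0.0, -66.4]
contact_force: [-0.8, 2.1, 1.5]
gripper_width: 0.0395
```

Call:
apply_moves:
  commands:
    - {"dp": [0.5, 0, 0], "yaw": 0, "grip": 0.45}
    - {"dp": [0.5, 0, 0], "yaw": 0, "grip": 0.45}

```text
time_s: 9.12
tcp_pos: [0.5094, 0.0034, 0.0275]
eef_rot: [180.0, -0.0, -66.4]
contact_force: [-1.5, 1.0, -0.2]
gripper_width: 0.0396
```

Call:
apply_moves:
  commands:
    - {"dp": [0.5, 0, 0], "yaw": 0, "grip": 0.45}
    - {"dp": [1, 0, 0], "yaw": 0, "grip": 0.45}

```text
time_s: 9.38
tcp_pos: [0.51, 0.0028, 0.0276]
eef_rot: [-180.0, 0.0, -66.4]
contact_force: [-0.6, 5.1, 1.3]
gripper_width: 0.0392
```

Call:
apply_moves:
  commands:
    - {"dp": [0.5, 0, 0], "yaw": 0, "grip": 0.45}
    - {"dp": [1, 0, 0], "yaw": 0, "grip": 0.45}

```text
time_s: 9.62
tcp_pos: [0.5104, 0.0026, 0.0276]
eef_rot: [-179.9, 0.1, -66.4]
contact_force: [-4.1, 11.0, 3.3]
gripper_width: 0.0392
```

```bash
python3 look.py 5
```

```text
[-4.68956615e+01  1.67139540e-02] 0.027635370881366254 [-4.10463436 11.02282712  3.30871381] 9.625
```

View pics/c5.png

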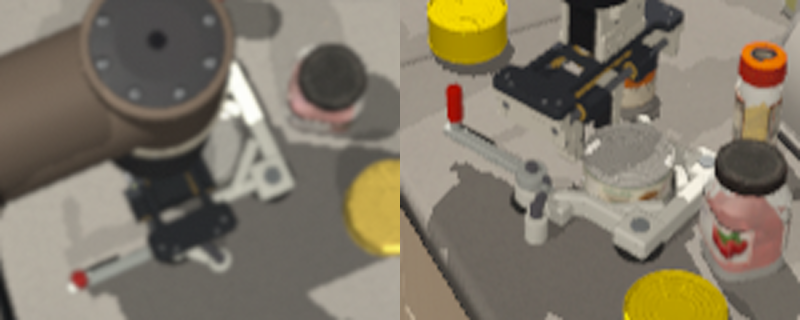

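Call:
apply_moves:
  commands:
    - {"dp": [-5, 0, 0], "yaw": 0, "grip": 0.45}
    - {"dp": [-15, 0, 0], "yaw": 0, "grip": 0.45}
    - {"dp": [-25, 0, 0], "yaw": 0, "grip": 0.45}
    - {"dp": [-25, 0, -30], "yaw": 0, "grip": 0.45}
    - {"dp": [-25, 0, -65], "yaw": 0, "grip": 0.45}
    - {"dp": [-25, 0, -100], "yaw": 0, "grip": 0.45}
    - {"dp": [-50, 20, -110], "yaw": 0, "grip": 1}
    - {"dp": [-80, 38, -110], "yaw": 0, "grip": 1}
    - {"dp": [-101, 46, -110], "yaw": 0, "grip": 1}
    - {"dp": [-101, 46, -110], "yaw": 0, "grip": 1}
    - {"dp": [-101, 46, -110], "yaw": 0, "grip": 1}
    - {"dp": [-101, 46, -110], "yaw": 0, "grip": 1}

```text
time_s: 11.22
tcp_pos: [0.428, 0.0756, 0.1374]
eef_rot: [180.0, -0.0, -66.4]
contact_force: [-0.3, 0.4, -1.1]
gripper_width: 0.0866
```

```bash
python3 look.py 6
```

```text
[-146.78815536  -46.34062099] 0.1374351653545684 [-0.25536587  0.36948173 -1.07409914] 11.225
```

View pics/c6.png

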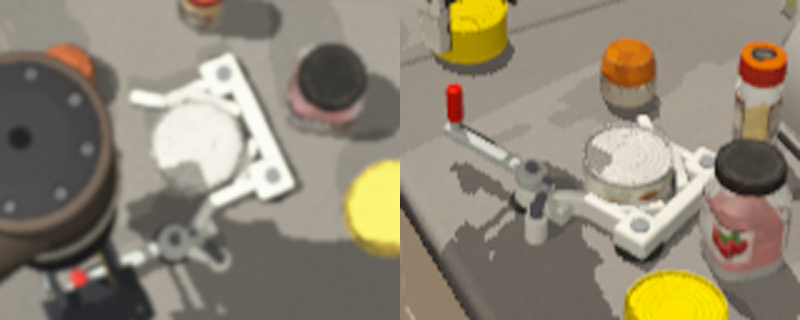

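Run:
```python
from h import *
t=dict(np.load('top6.npz'))
p=ray(t,230+198.5*.375-.5,170+146.5*.375-.5,.04)*1e3
a=np.radians(-66.4);R=np.array([[np.cos(a),-np.sin(a)],[np.sin(a),np.cos(a)]]);O=np.array([529.2,-40.4])
print(p,R.T@(p[:2]-O))
a=cv2.imread('pics/top6.png')[240:300,230:320];cv2.imwrite('pics/z6.png',cv2.resize(a,(720,480),interpolation=2))
```

```text
[526.50174453 -42.16703026  40.        ] [ 0.5389967 -3.1800096]
```

View pics/z6.png

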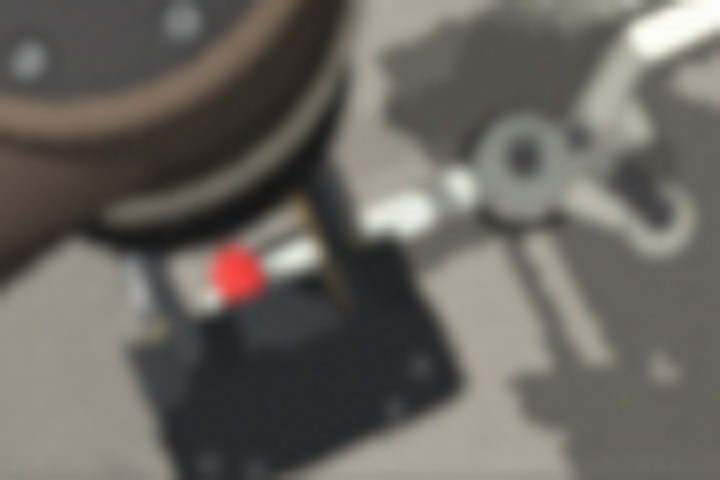

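Call:
apply_moves:
  commands:
    - {"dp": [0, 0, 25], "yaw": 0, "grip": 1}
    - {"dp": [0, 0, 50], "yaw": 0, "grip": 1}
    - {"dp": [0, 0, 70], "yaw": 0, "grip": 1}
    - {"dp": [0, 0, 86], "yaw": 0, "grip": 1}
    - {"dp": [0, 0, 86], "yaw": 0, "grip": 1}

```text
time_s: 11.95
tcp_pos: [0.427, 0.0749, 0.0505]
eef_rot: [179.8, -0.0, -66.4]
contact_force: [0.7, -0.3, 0.4]
gripper_width: 0.0875
```

```bash
python3 look.py 7
```

```text
[-146.57118823  -47.47304224] 0.05049998265732229 [ 0.71231938 -0.28167102  0.39468758] 11.95
```

View pics/c7.png

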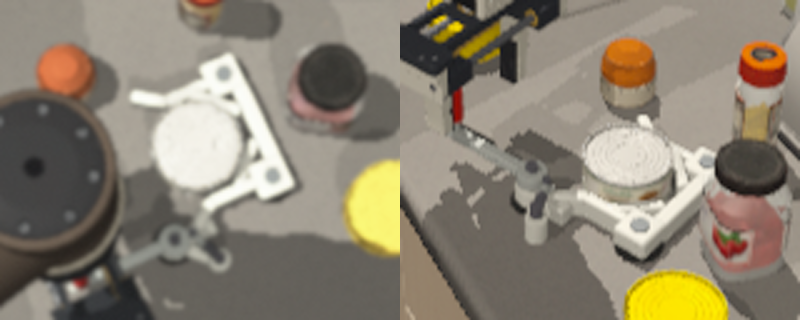

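Call:
apply_moves:
  commands:
    - {"dp": [-1, 14, 0], "yaw": 0, "grip": 0.68}
    - {"dp": [-1, 14, 0], "yaw": 0, "grip": 0.68}
    - {"dp": [-1, 14, 0], "yaw": 0, "grip": 0.68}
    - {"dp": [-1, 10, 0], "yaw": 0, "grip": 0.68}
    - {"dp": [-1, 6, 0], "yaw": 0, "grip": 0.68}
    - {"dp": [-1, 2, 0], "yaw": 0, "grip": 0.68}
    - {"dp": [-1, -3, 0], "yaw": 0, "grip": 0.68}
    - {"dp": [-1, -8, 0], "yaw": 0, "grip": 0.68}
    - {"dp": [0, -14, 0], "yaw": 0, "grip": 0.68}
    - {"dp": [0, -20, 0], "yaw": 0, "grip": 0.68}
    - {"dp": [2, -26, 0], "yaw": 0, "grip": 0.68}
    - {"dp": [4, -32, 0], "yaw": 0, "grip": 0.68}

```text
time_s: 13.55
tcp_pos: [0.4589, 0.0851, 0.0514]
eef_rot: [180.0, 0.0, -66.4]
contact_force: [-3.7, 0.4, -2.6]
gripper_width: 0.0595
```

```bash
python3 look.py 8
```

```text
[-143.09694657  -14.15470871] 0.05137308242661465 [-3.65268099  0.40529822 -2.6343592 ] 13.55
```

View pics/c8.png

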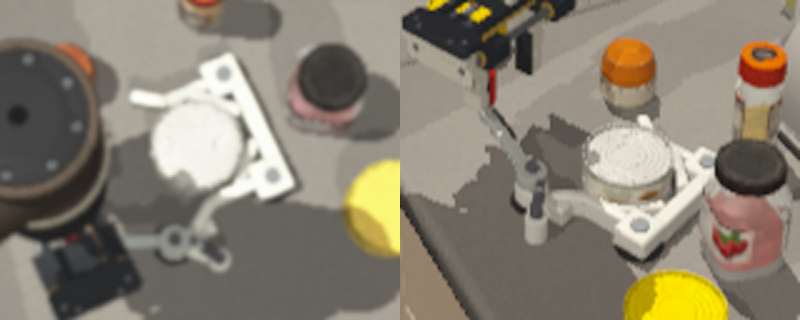

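Call:
apply_moves:
  commands:
    - {"dp": [3, -5, 0], "yaw": 0, "grip": 0.68}
    - {"dp": [5, -10, 0], "yaw": 0, "grip": 0.68}
    - {"dp": [9, -16, 0], "yaw": 0, "grip": 0.68}
    - {"dp": [13, -21, 0], "yaw": 0, "grip": 0.68}
    - {"dp": [17, -26, 0], "yaw": 0, "grip": 0.68}
    - {"dp": [20, -29, 0], "yaw": 0, "grip": 0.68}
    - {"dp": [23, -32, 0], "yaw": 0, "grip": 0.68}
    - {"dp": [26, -35, 0], "yaw": 0, "grip": 0.68}
    - {"dp": [26, -35, 0], "yaw": 0, "grip": 0.68}
    - {"dp": [26, -35, 0], "yaw": 0, "grip": 0.68}

```text
time_s: 14.9
tcp_pos: [0.501, 0.0751, 0.0516]
eef_rot: [180.0, 0.0, -66.4]
contact_force: [-0.2, -0.2, 0.3]
gripper_width: 0.0598
```

```bash
python3 look.py 9
```

```text
[-117.11160982   20.39877109] 0.05155164697690896 [-0.19277227 -0.17796593  0.29668864] 14.9
```

View pics/c9.png

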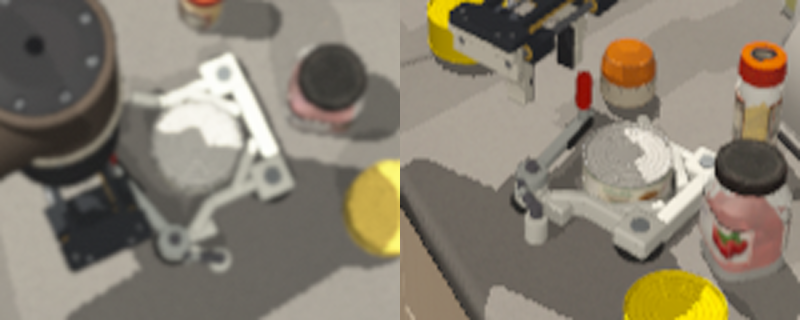

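Call:
apply_moves:
  commands:
    - {"dp": [-15, 0, 0], "yaw": 0, "grip": 0.68}
    - {"dp": [-30, 0, -10], "yaw": 0, "grip": 0.68}
    - {"dp": [-30, 0, -50], "yaw": 0, "grip": 0.68}
    - {"dp": [-40, 0, -100], "yaw": 0, "grip": 0.68}
    - {"dp": [-80, 0, -130], "yaw": 0, "grip": 0.68}
    - {"dp": [-120, 0, -150], "yaw": 0, "grip": 0.68}
    - {"dp": [-150, 0, -150], "yaw": 0, "grip": 0.68}
    - {"dp": [-150, 0, -150], "yaw": 0, "grip": 0.68}
    - {"dp": [-150, 0, -150], "yaw": 0, "grip": 0.68}

```text
time_s: 16.12
tcp_pos: [0.4405, 0.2129, 0.2019]
eef_rot: [-180.0, 0.0, -66.3]
contact_force: [-0.6, -0.9, 0.4]
gripper_width: 0.0594
```

```bash
python3 look.py 10
python3 - <<'E'
from h import *
a=cv2.imread('pics/top10.png')[140:300,220:420]; cv2.imwrite('pics/z10.png',cv2.resize(a,(750,600),interpolation=cv2.INTER_CUBIC))
E
```

```text
[-267.59179687   20.10852715] 0.20189185338856844 [-0.60745213 -0.88517184  0.41404059] 16.125
```

View pics/z10.png

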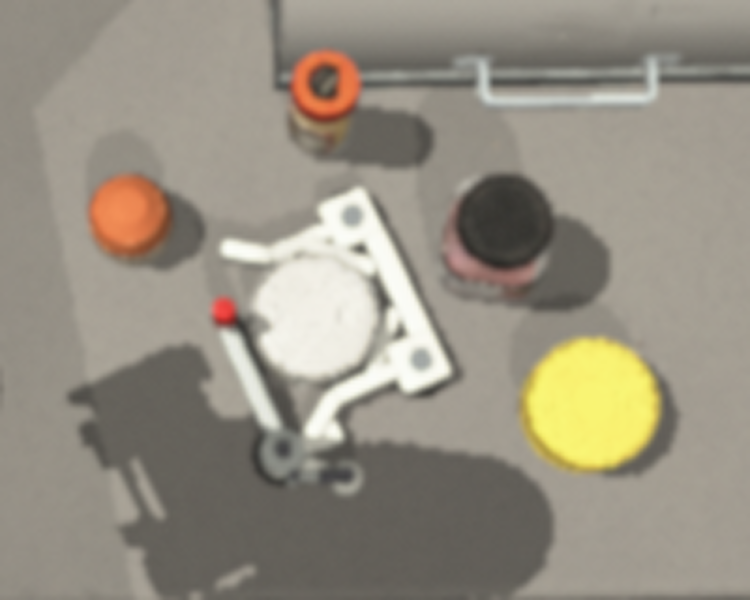

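Tin sits at (315,317) in the V; handle is at (224,312), and the bystanders are at their old pixels. I'll check these as numbers.

Run:
```python
from h import *
t=dict(np.load('top10.npz'))
def T(u,v,z): return (ray(t,220+(u+.5)/3.75-.5,140+(v+.5)/3.75-.5,z)*1e3)[:2]
a=np.radians(-66.4);R=np.array([[np.cos(a),-np.sin(a)],[np.sin(a),np.cos(a)]]);O=np.array([529.2,-40.4])
print('tin',R.T@(T(315,317,.04)-O))
h=R.T@(T(224,312,.081)-O)-[-56,-74];print('handle rel',h,'lever',np.arctan2(h[1],-h[0]))
```

```text
tin [ 0.13771738 -2.23680122]
handle rel [-0.91309876 92.64395435] lever 1.5609406465083886
```

Both checks pass, with the tin 2 mm from home and the lever at 1.56 rad. I'm handing the job in.

```bash
python3 -c "
from plant import close_job
print(close_job())"
```

```text
the job is handed in; nothing more can be done
None
```

The tin is home in the holder and the lever is snapped shut behind it. I handed the job in at about 16 s of the 51 s allowed; no verdict was reported.

- **Tin:** I pushed it in with both fingertips, gripper part open, and stopped when the force rose to about 12 N against the back. The last picture puts its axis about 2 mm from home.
- **Lever:** I moved the red handle past its centre with one finger, and it snapped shut by itself. The last picture gives 1.56 rad, against the 1.45 rad needed.
- **Timer and jars:** the timer, the spice jar and the jam jar look unmoved against the first picture. I compared these by eye, not with measured positions.
- **Arm:** it ended clear of everything, about 0.2 m up, with the wrist force reading near zero.

One move call was refused because its first rows left out the yaw value. The hold call sent with it still ran, but it only partly closed the gripper in the air. No check failed or disagreed. The last picture does show the tin about 2 mm to one side of the middle, well within the 12 mm allowed.

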